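# Find the heavy side of a plaster blank on the lathe and hold it down

### The arm

A 6-joint arm with a two-finger parallel gripper is mounted at the origin on the work surface. World frame = base frame: x ahead of the robot, y to its left, z up, the work surface at z = 0. Lengths are in m, angles in degrees, forces in N, time in s.
With the tool pointing down it reaches from about 0.4 to 0.825 m from the base axis. Payload 7 kg.
Tool frame: the origin (TCP) lies on the front face of the gripper's body, between the roots of the fingers; the fingertips stand 66 mm ahead of it and the grasp point (between the pads) lies 47 mm ahead of it; z points along the fingers, y is the line along which they close (so a half turn about z gives the same grasp; the last joint's range is limited). The gripper opens to 88 mm and grips with 3 to 60 N. Pads are 19 mm wide; open, the fingers measure 130 mm over their backs; the gripper's body (78 mm by 193 mm) begins 47 mm behind the grasp point.
Start: joints at [85.376, 20.546, 0.682, 0, -70.136, -16.507], TCP at [0.243, 0.63, 0.292] pointing down, gripper open.
Joint ranges: [-176.03, 176.03], [-82.01, 121.73], [-58.28, 71.71], [-173.87, 95.51], [-174.79, -0.11], [-173.66, 173.66]. Speed limits (degrees/s): [136.94, 136.94, 172.46, 180, 180, 180].

### API

Orientations are given as [roll, pitch, yaw] about the fixed x, y, z axes, in that order (R = Rz(yaw) Ry(pitch) Rx(roll)).
In Python, from plant import ctrl gives the robot as it stands.
- The arm moves only by the tool send_rows, never from a script. Its argument "deltas" is a list of rows, each a list of 2 entries, a list of its own where there are three numbers: the shift along the tool's x, y, z each as a share of 800 mm, from -1 to 1, then the turn about the tool's z as a share of 90 degrees, from -1 to 1. A call has exactly 5 rows; each row is the pose to reach, as a shift and turn from the pose commanded when the call began, along the tool's axes at that moment; what a row does not reach only later rows make up. A row lasts 1/12 s, in which the tool goes at most 41.7 mm and 7.16 degrees, less where a joint would pass 70% of its speed; a pose out of reach is approached as far as the arm can. A call with a number of a shift or a turn outside -1 to 1 is refused whole. A call with a gripper value outside its range is refused whole. "gripper" is the opening, from 0 (shut) to 1 (fully open), set as the call begins (left out, the last holds). The fingers move at their own pace and stop on an object; the grip force is fixed at half the most. Time passes only in rows, so rows that repeat a pose let the fingers close, or fill a call up. It gives the time, the measured TCP pose, the force, the opening and the grip force at its end, in the units of the state.
- ctrl.get_obs(): the state, without advancing time (a new reading comes with each control period).
- ctrl.snapshot(name): name is "scene" or "top" or "wrist"; returns a dict with "color" (384x512x3 uint8, red, green, blue), "vertical_fov" (degrees; the focal length in pixels is half the picture's height over the tangent of half this angle, whatever the lens; pixels are square), "cx", "cy" (the principal point, pixels), "rvec" (rotation vector, rad) and "tvec" (3), from world to camera coordinates, as OpenCV has them. Camera axes: x right, y down, z forward; pixel columns grow to the right and rows downward; lengths in m; the calibration is good to about 2 mm. The wrist camera is an equidistant fisheye: a pixel r from the principal point sees the ray r / f radians off the axis. A picture is of the moment at which its call begins. There is no depth.
- ctrl.close_job(): hands the job in; it is judged then, once.
Trained networks look in a picture, given as the dict that the camera call returned (one of the last four; its "shot" number tells which), for a name from the list of things; names that differ only in an ending like _2 or _b are one class to them, and where a whole thing is asked for, a point or a joint stands for the part that bears it (a point fixed in the world has none). Each returns a list of dicts, best first, with "conf" (0 to 1); they miss things now and then, are a little off and sometimes report something else, mostly with a low value. They report only what shows in the picture. A call takes as long as a camera call.
- ctrl.boxes_of(picture, thing): "xy" ([column, row] as shares, 0 to 1, of the picture: columns of its width, rows of its height, amid what is visible of it).
- ctrl.cut_out(picture, thing): "pixels" (384x512 bool, what is visible of it) and "xy" ([column, row] as shares, 0 to 1, of the picture: columns of its width, rows of its height, amid what is visible of it).
The state is a dict: "clock": time; "joint_pos": joint angles; "qvel": joint speeds; "tau": joint torques, N m; "tool_pos": TCP position; "orientation": TCP orientation; "force": force on the tool from outside, world axes, zero at the start; "moment": the same for the moment, N m; "opening": finger opening in m; "gripper_force": force on a finger pad.
Only numpy, scipy, OpenCV 4.12 (cv2) and the standard library are available. Lean on these libraries where they do the work, as an engineer would, in place of code of your own. Each camera call takes 0.05 s, during which the arm holds its last target. There are 200 camera calls.

### The job

The plaster blank on the lathe was cast round a steel bar that does not sit in the middle. Turning the work only by the hand wheel, find by feel from either side which part of it is heavy (the greasy bearings drag, so left alone it stops well short of the bottom), and bring the heavy side straight down. Finish still gripping the hand wheel, holding it still there so that a counterweight can be bolted on at the top; do not touch the soft plaster or the faceplate, and leave the loose things on the bench where they lie.

Things in the scene. Friction and masses are not known exactly. Their poses are not given: they have to be found in the camera images.
- spindle (a joint): spindle angle (wheel, faceplate and blank turn as one), rad, many turns either way; grows as the wheel's top moves to the lathe's +x; 0: the red stripe across the wheel's rim is at the top. The heavy side's angle to the stripe is unseen and new each time; at the start the work may still be running down and comes to rest within 3 s
- lathe: green bench lathe, fixed; origin on the bench below the spindle axis, midway between its two bearings; z up. The level spindle axis runs along its y, 125 mm above the bench: hand wheel at the +y end, faceplate and blank at the -y end, motor behind (+x). Bearings and grey belt guard reach 172 mm above the bench
- wheel_centre (a point): centre of the upright aluminium hand wheel, on the spindle axis, 155 mm along the lathe's y. 150 mm across; rim 18 mm wide along the axis and 18 mm deep (radius 57 to 75 mm), web 8 mm thick, hub 38 mm across, 34 mm long. Grip the rim from above across its 18 mm width; the nearest other part is a bearing, 85 mm from the wheel's middle plane
- blank_centre (a point): middle of the white dome-shaped plaster blank on the spindle axis, 140 mm across, 92 mm long, on a steel faceplate 150 mm across. The bar in it pulls with up to 0.19 to 0.27 N m, the dry drag is 0.14 N m plus thick grease: let go, it stays put (heavy side within 0.5 to 0.8 rad of the top or the bottom) or runs down and stops 0.4 to 0.8 rad short of the bottom, alike from both sides
- weight_a_centre (a point): centre of a slotted steel counterweight, 70 x 40 x 22 mm, loose on the bench
- weight_b_centre (a point): centre of a second one, the same
- wrench_grip (a point): handle of a 170 mm steel wrench lying on the bench
- scraper_grip (a point): handle of a red 210 mm scraper lying on the bench
- brush_grip (a point): handle of a 200 mm wooden brush lying on the bench
- cup_centre (a point): centre of a dark green mixing cup, 92 mm across and 95 mm high, standing on the bench
- sander_centre (a point): centre of a cork sanding block, 110 x 60 x 32 mm, lying on the bench

How it is judged:
By the outcome, as a careful person would: the job done as asked, in the order asked, and still so for the second after the job is handed in, while the arm keeps its last pose, push and grip.
It also fails if it takes over 58 s, if anything falls off the work surface, if the arm or the gripper's body presses on something with over 40 N, if the wrist force passes 120 N, or if a joint passes its speed limit or range.

## Working session

There is one attempt and no reset: what is moved stays moved. The work goes in short steps, Python scripts to look and compute and a tool call to move; the robot and the scene stay as the last step left them, time stands still between calls to the robot, and variables do not carry over. Pictures are saved under pics/ and viewed, at most 10 in all, crops included, and the job is handed in when it is done.

Besides the shell and the picture viewer there is one more tool, called in YAML: its name, and indented under it one key for each argument. send_rows: Moves the arm, as the interface text tells. Shift numbers are shares of 800 mm and turn numbers shares of 90 degrees, none past 1 either way. Its arguments: {"type":"object","properties":{"deltas":{"type":"array","items":{"type":"array"}},"gripper":{"type":"number"}},"required":["deltas"]}

```bash
mkdir -p pics; ls; cat > h.py <<'E'
import numpy as np, cv2
from plant import ctrl
def K(s):
    f=192/np.tan(np.radians(s["vertical_fov"])/2); return np.array([[f,0,s["cx"]],[0,f,s["cy"]],[0,0,1.]])
def ray(s,u,v):
    R=cv2.Rodrigues(np.array(s["rvec"],float))[0]; t=np.array(s["tvec"],float)
    d=R.T@(np.linalg.inv(K(s))@np.array([u,v,1.])); return -R.T@t, d/np.linalg.norm(d)
def proj(s,P): return cv2.projectPoints(np.array(P,float).reshape(-1,1,3),np.array(s["rvec"],float),np.array(s["tvec"],float),K(s),None)[0].reshape(-1,2)
E
python3 - <<'E'
from h import *
im=[]
for n in("scene","top"):
    s=ctrl.snapshot(n); im.append(s["color"]); np.set_printoptions(precision=3,suppress=True)
    print(n,s["vertical_fov"],s["cx"],s["cy"],ray(s,s["cx"],s["cy"]))
    for th in("lathe","spindle","wheel_centre","blank_centre"):
        for d in ctrl.boxes_of(s,th)[:2]: print(th,d["conf"],np.array(d["xy"])*[512,384])
    cv2.imwrite(f"pics/{n}0.png",cv2.resize(s["color"][:,:,::-1],(800,600),interpolation=cv2.INTER_CUBIC))
o=ctrl.get_obs();print(o)
E
```

```text
pics
scene 51.84619102638682 248.4150241732387 190.1088201367463 (array([ 1.155, -0.151,  1.071]), array([-0.57 ,  0.119, -0.813]))
spindle 0.68 [233.421 223.296]
spindle 0.33 [102.298 203.712]
wheel_centre 0.71 [327.68  210.816]
blank_centre 0.87 [221.696 230.208]
top 50.82779529472559 255.5609371286137 190.7621767188675 (array([0.23 , 0.011, 1.572]), array([ 0.176, -0.009, -0.984]))
lathe 0.71 [270.49  160.896]
spindle 0.56 [276.48  159.091]
wheel_centre 0.57 [207.616 159.014]
blank_centre 0.73 [285.389 161.203]
{'clock': 0.5, 'joint_pos': array([ 85.377,  20.547,   0.679,  -0.002, -70.136, -16.506]), 'qvel': array([ 0.02 , -0.064,  0.062,  0.092, -0.068,  0.067]), 'tau': array([  0.   , -58.18 ,  29.307,   6.997,   0.012,  -0.   ]), 'tool_pos': array([0.243, 0.63 , 0.292]), 'orientation': array([179.995,   0.   , -21.13 ]), 'force': array([ 0.266,  0.634, -0.474]), 'moment': array([ 0.017, -0.047, -0.023]), 'gripper_force': 0.0, 'opening': 0.08768057019344665}
```

View pics/scene0.png

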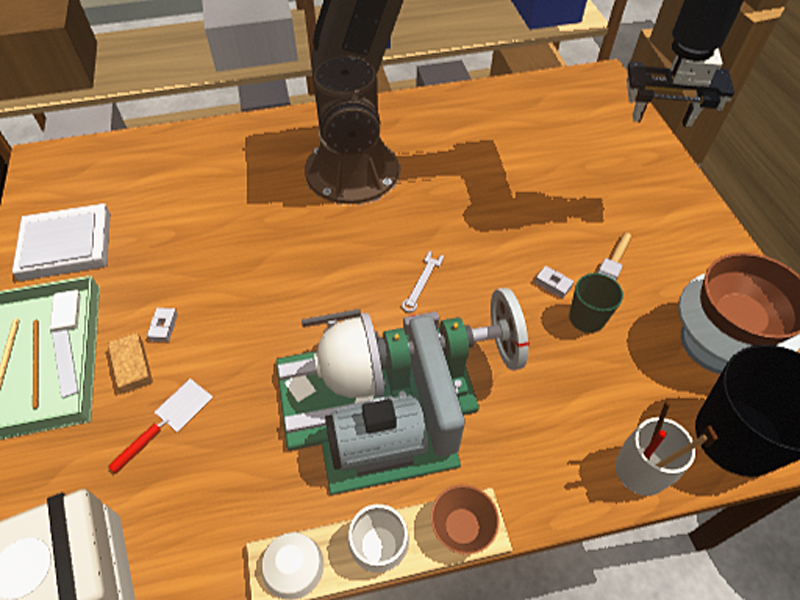

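View pics/top0.png

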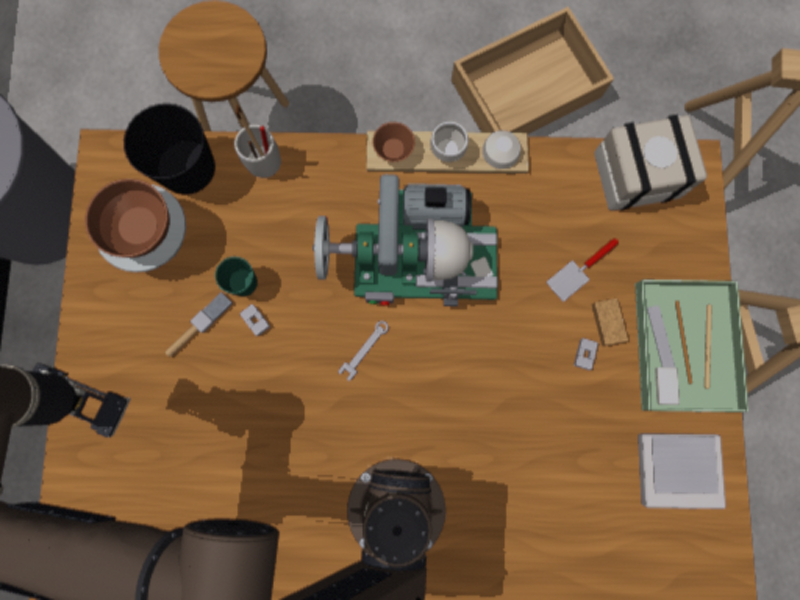

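Top view: up is world +x and left is +y. The hand wheel is at about (321,248) in the 800x600 top picture and (510,328) in the scene picture, with the red stripe at about (522,345). The cup, brush and weight are well clear of the wheel.

```bash
cat > loc.py <<'E'
from h import *
from scipy.optimize import least_squares
S={n:ctrl.snapshot(n) for n in("scene","top")}
M={}
for n in S:
    for th in("wheel_centre","blank_centre","lathe"):
        for d in ctrl.cut_out(S[n],th)[:1]:
            p=d["pixels"]; ys,xs=np.where(p); M[n,th]=p
            print(n,th,round(d["conf"],2),p.sum(),xs.min(),xs.max(),ys.min(),ys.max(),xs.mean().round(1),ys.mean().round(1))
np.savez("m.npz",**{a+"-"+b:v for (a,b),v in M.items()})
import pickle; pickle.dump({n:dict(S[n]) for n in S},open("s.pkl","wb"))
v=[]
for n in S:
    c=S[n]["color"][:,:,::-1].copy()
    for k,col in(("wheel_centre",(0,0,255)),("blank_centre",(255,0,0))):
        if (n,k) in M:
            cs,_=cv2.findContours(M[n,k].astype(np.uint8),0,2); cv2.drawContours(c,cs,-1,col,1)
    x0,y0=(170,150) if n=="scene" else (180,90)
    v.append(cv2.resize(c[y0:y0+130,x0:x0+180],None,fx=2.2*2,fy=2.2*2,interpolation=cv2.INTER_NEAREST))
cv2.imwrite("pics/m.png",cv2.resize(np.hstack(v),(800,289)))
E
python3 loc.py
```

```text
scene wheel_centre 0.72 3086 201 337 185 254 260.6 223.0
scene blank_centre 0.82 1456 201 239 204 254 221.0 230.3
scene lathe 0.64 12364 177 337 185 316 249.4 250.9
top wheel_centre 0.59 349 201 210 138 178 205.6 158.0
top blank_centre 0.62 763 277 301 141 178 287.9 159.6
top lathe 0.41 479 379 401 191 220 390.0 205.5
```

View pics/m.png

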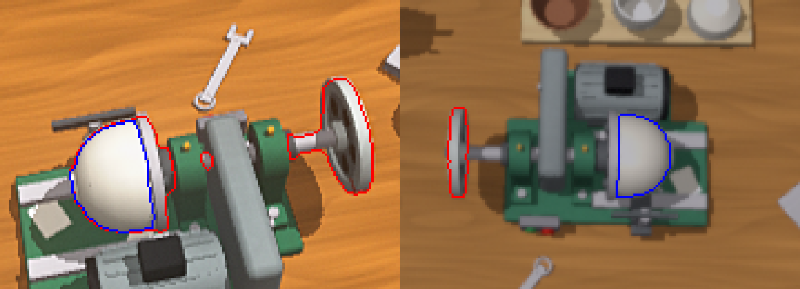

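```bash
cat > fit.py <<'E'
from h import *
from scipy.optimize import least_squares
import pickle
S=pickle.load(open("s.pkl","rb")); m=np.load("m.npz")
k=np.ones((11,11),np.uint8)
W={n:m[n+"-wheel_centre"].astype(np.uint8) for n in S}
W["scene"][:,:295]=0; W["scene"]=cv2.morphologyEx(W["scene"],cv2.MORPH_OPEN,k)
a=np.linspace(0,2*np.pi,60); D=np.stack([np.cos(a[::3]),np.sin(a[::3])])
def sup(pts): return (pts@D).max(0)
obs={}
for n in S:
    ys,xs=np.where(W[n]); obs[n]=sup(np.stack([xs,ys],1))+0.5*0
def cyl(x,y,yaw,z=.125):
    c,s=np.cos(yaw),np.sin(yaw); P=[]
    for h in(-.009,.009):
        l=np.stack([.075*np.cos(a),0*a+h,.075*np.sin(a)],1); P.append(np.stack([x+c*l[:,0]-s*l[:,1],y+s*l[:,0]+c*l[:,1],z+l[:,2]],1))
    return np.vstack(P)
bt=m["top-blank_centre"]; ys,xs=np.where(bt)
base=[(ys[xs==u].min()+ys[xs==u].max())/2 for u in range(279,295)]
bc=(287.,np.mean(base))
def res(p):
    r=np.concatenate([sup(proj(S[n],cyl(*p)))-obs[n] for n in S])
    t=np.array([p[0]+np.sin(p[2])*.30,p[1]-np.cos(p[2])*.30,.125]); d=np.array([np.sin(p[2]),-np.cos(p[2]),0])
    uv=proj(S["top"],[t-.03*d*0, t+.05*d]); v=np.interp(bc[0],*zip(*sorted(map(tuple,uv)))) if 0 else uv[0,1]+(bc[0]-uv[0,0])*(uv[1,1]-uv[0,1])/(uv[1,0]-uv[0,0])
    return np.append(r,6*(v-bc[1]))
q=least_squares(res,[.55,.15,0.0],loss="soft_l1"); print(q.x,np.degrees(q.x[2]),np.round(q.fun,1))
x,y,w=q.x
print("lathe origin",x+np.sin(w)*.155,y-np.cos(w)*.155)
# stripe angle from red pixels in scene
def stripe(s,p=q.x):
    c=s["color"].astype(int); mk=(c[...,0]>110)&(c[...,0]-c[...,1]>50)&(c[...,0]-c[...,2]>50)
    return mk
for n in S:
    mk=stripe(S[n])&(cv2.dilate(W[n],np.ones((5,5)))>0); ys,xs=np.where(mk); print(n,list(zip(xs,ys)))
    if n=="scene":
        th=np.arange(0,360,1.); c_,s_=np.cos(w),np.sin(w)
        # rim outer surface, nearer to camera
        for h in(-.009,0,.009):
            P=[[x+c_*.075*np.sin(t)-s_*h,y+s_*.075*np.sin(t)+c_*h,.125+.075*np.cos(t)] for t in np.radians(th)]
            d=np.hypot(*(proj(S[n],P)-[xs.mean(),ys.mean()]).T); print(h,th[d.argmin()],d.min())
E
python3 fit.py
```

```text
[ 0.60847187  0.18257368 -0.00382219] -0.2189951967351379 [ 0.8  0.2  0.1  0.3  0.6  2.2  1.6  1.1  0.8 -1.7  1.3  1.1  1.6  1.9
  1.9  2.8  1.6  0.7  0.1  0.1  0.3 -0.   0.2  0.2  0.3  0.2  0.3  0.3
  0.3  0.1  0.2  0.6  0.9  0.9  0.8  0.6  0.6  0.6  0.3  0.1  0.1]
lathe origin 0.6078794346109044 0.027574809353204693
scene [(np.int64(315), np.int64(185)), (np.int64(316), np.int64(185)), (np.int64(327), np.int64(185)), (np.int64(328), np.int64(185)), (np.int64(329), np.int64(185)), (np.int64(314), np.int64(186)), (np.int64(315), np.int64(186)), (np.int64(328), np.int64(186)), (np.int64(329), np.int64(186)), (np.int64(330), np.int64(186)), (np.int64(313), np.int64(187)), (np.int64(314), np.int64(187)), (np.int64(329), np.int64(187)), (np.int64(330), np.int64(187)), (np.int64(331), np.int64(187)), (np.int64(313), np.int64(188)), (np.int64(314), np.int64(188)), (np.int64(329), np.int64(188)), (np.int64(330), np.int64(188)), (np.int64(331), np.int64(188)), (np.int64(313), np.int64(189)), (np.int64(314), np.int64(189)), (np.int64(330), np.int64(189)), (np.int64(331), np.int64(189)), (np.i
[... 6968 characters left out ...]
), (np.int64(335), np.int64(236)), (np.int64(336), np.int64(236)), (np.int64(337), np.int64(236)), (np.int64(338), np.int64(236)), (np.int64(323), np.int64(237)), (np.int64(324), np.int64(237)), (np.int64(325), np.int64(237)), (np.int64(326), np.int64(237)), (np.int64(327), np.int64(237)), (np.int64(328), np.int64(237)), (np.int64(329), np.int64(237)), (np.int64(330), np.int64(237)), (np.int64(331), np.int64(237)), (np.int64(332), np.int64(237)), (np.int64(333), np.int64(237)), (np.int64(334), np.int64(237)), (np.int64(335), np.int64(237)), (np.int64(336), np.int64(237)), (np.int64(337), np.int64(237))]
-0.009 41.0 4.131684909908323
0 41.0 7.4278994949186
0.009 197.0 5.029665200880286
top []
```

```bash
cat >> h.py <<'E'
from scipy.spatial.transform import Rotation as Ro
WX,WY,WZ,YAW=.6085,.1826,.125,-.2
def share(P,yaw=YAW,o=None):
    o=o or ctrl.get_obs(); R=Ro.from_euler("xyz",o["orientation"],degrees=True)
    s=R.inv().apply(np.array(P)-o["tool_pos"])/.8
    return np.round(s,4).tolist(), round(-(yaw-o["orientation"][2])/90,4)
def stripe(s):
    c=s["color"].astype(int); mk=(c[...,0]>110)&(c[...,1]<60)&(c[...,2]<70)
    w=np.radians(YAW); cs,sn=np.cos(w),np.sin(w); pt=lambda r,t,h: [WX+cs*r*np.sin(t)-sn*h,WY+sn*r*np.sin(t)+cs*h,WZ+r*np.cos(t)]
    bb=proj(s,[pt(.08,t,h) for t in np.linspace(0,6.28,40) for h in(-.01,.01)])
    m2=np.zeros(mk.shape,np.uint8); cv2.fillConvexPoly(m2,cv2.convexHull(bb.astype(np.float32)).astype(int),1)
    ys,xs=np.where(mk&(m2>0)); return xs,ys,pt
E
python3 - <<'E'
from h import *
import pickle
S=pickle.load(open("s.pkl","rb"))
for n in S:
    xs,ys,pt=stripe(S[n]); print(n,sorted(zip(xs.tolist(),ys.tolist())))
    for nm,h,r in(("outer",0,.075),("face+",.009,.066),("face-",-.009,.066)):
        th=np.arange(0,360,2.); 
        if len(xs):
            d=np.hypot(*(proj(S[n],[pt(r,t,h) for t in np.radians(th)])-[xs.mean(),ys.mean()]).T); i=d.argsort()[:3]; print(nm,th[i],d[i])
print(ctrl.get_obs()["clock"],share([WX,WY,.305]))
E
```

```text
scene [(329, 236), (333, 235), (334, 235)]
outer [104. 102. 106.] [0.4366151  0.44298845 0.62181047]
face+ [122. 124. 120.] [2.42926475 2.45413014 2.45885662]
face- [102. 100. 104.] [4.3000657  4.30622388 4.33839112]
top []
0.9 ([0.6272, 0.3566, -0.0161], np.float64(-0.2326))
```

send_rows:
  deltas:
    - [[0.627, 0.357, -0.016], -0.233]
    - [[0.627, 0.357, -0.016], -0.233]
    - [[0.627, 0.357, -0.016], -0.233]
    - [[0.627, 0.357, -0.016], -0.233]
    - [[0.627, 0.357, -0.016], -0.233]
  gripper: 0.8

```text
clock: 1.32
tool_pos: [0.3758, 0.4666, 0.297]
orientation: [-180.0, -0.0, -0.1]
force: [0.6, -0.2, 0.2]
opening: 0.0703
gripper_force: 0.0
```

```bash
python3 -c "
from h import *
print(ctrl.get_obs()['clock'],share([WX,WY,.305]))"
```

```text
1.3167 ([0.2914, 0.3546, -0.0101], np.float64(0.0013))
```

send_rows:
  deltas:
    - [[0.291, 0.355, -0.01], 0.001]
    - [[0.291, 0.355, -0.01], 0.001]
    - [[0.291, 0.355, -0.01], 0.001]
    - [[0.291, 0.355, -0.01], 0.001]
    - [[0.291, 0.355, -0.01], 0.001]

```text
clock: 1.73
tool_pos: [0.5075, 0.305, 0.3018]
orientation: [-180.0, -0.0, -0.2]
force: [0.2, 1.1, -0.2]
opening: 0.0701
gripper_force: 0.0
```

```bash
python3 -c "
from h import *
print(ctrl.get_obs()['clock'],share([WX,WY,.305]))"
```

```text
1.7333 ([0.1268, 0.1525, -0.004], np.float64(-0.0004))
```

send_rows:
  deltas:
    - [[0.127, 0.1525, -0.004], 0]
    - [[0.127, 0.1525, -0.004], 0]
    - [[0.127, 0.1525, -0.004], 0]
    - [[0.127, 0.1525, -0.004], 0]
    - [[0.127, 0.1525, -0.004], 0]

```text
clock: 2.15
tool_pos: [0.6106, 0.1798, 0.3042]
orientation: [179.9, -0.0, -0.5]
force: [-0.7, 0.7, -0.6]
opening: 0.0702
gripper_force: 0.0
```

```bash
python3 - <<'E'
from h import *
s=ctrl.snapshot("wrist"); t=ctrl.snapshot("scene")
F=[]
for i in range(8):
    ctrl.snapshot("top") if i else 0; o=ctrl.get_obs(); F.append(np.r_[o["force"],o["moment"]])
print(np.mean(F,0).round(3),np.std(F,0).round(3),ctrl.get_obs()["clock"])
print(ctrl.get_obs()["tool_pos"])
print(s["vertical_fov"],s["cx"],s["cy"],ray(s,s["cx"],s["cy"]))
d=ctrl.cut_out(s,"wheel_centre")[:1]
c=s["color"][:,:,::-1].copy()
if d:
    cs,_=cv2.findContours(d[0]["pixels"].astype(np.uint8),0,2); cv2.drawContours(c,cs,-1,(0,0,255),1); print(d[0]["conf"])
a=cv2.resize(t["color"][150:280,270:370,::-1],(390,507),interpolation=cv2.INTER_CUBIC)
b=cv2.resize(c,(400,300)); cv=np.zeros((507,790,3),np.uint8); cv[:,:390]=a; cv[:300,390:]=b
cv2.imwrite("pics/w.png",cv)
E
```

```text
[-0.256  0.234 -0.03  -0.021  0.01  -0.014] [0.485 0.374 0.634 0.021 0.032 0.049] 2.6
[0.60719518 0.185277   0.30477662]
65.70646984690485 253.1185218104828 192.90357622246339 (array([0.68632694, 0.18017422, 0.39648265]), array([-2.79658498e-01,  7.41957095e-04, -9.60099252e-01]))Traceback (most recent call last):
  File "<stdin>", line 9, in <module>
ValueError: only the last four pictures can be asked about
```

```bash
cat > look.py <<'E'
from h import *
import sys
s=ctrl.snapshot("wrist"); t=ctrl.snapshot("scene")
d=ctrl.cut_out(s,"wheel_centre")[:1]
c=s["color"][:,:,::-1].copy()
R=cv2.Rodrigues(np.array(s["rvec"],float))[0]; f=K(s)[0,0]
def fish(P):
    q=R@np.array(P)+np.array(s["tvec"]).ravel(); th=np.arctan2(np.hypot(q[0],q[1]),q[2]); h=np.hypot(q[0],q[1]); return (s["cx"]+f*th*q[0]/h, s["cy"]+f*th*q[1]/h)
if d:
    cs,_=cv2.findContours(d[0]["pixels"].astype(np.uint8),0,2); cv2.drawContours(c,cs,-1,(0,0,255),1); print(d[0]["conf"])
for h in(-.009,.009):
    for a in np.radians(np.arange(-90,91,6)):
        u,v=fish([WX+.075*np.sin(a),WY+h,WZ+.075*np.cos(a)]); cv2.circle(c,(int(round(u)),int(round(v))),0,(255,0,255),-1)
c=cv2.resize(c[60:330,120:390],(540,540),interpolation=cv2.INTER_NEAREST)
a=cv2.resize(t["color"][170:260,290:350,::-1],(240,360),interpolation=cv2.INTER_CUBIC); cv=np.zeros((540,780,3),np.uint8); cv[:360,:240]=a; cv[:,240:]=c
cv2.imwrite("pics/%s.png"%sys.argv[1],cv)
o=ctrl.get_obs(); print(o["clock"],o["tool_pos"])
E
python3 look.py w
```

```text
0.74
2.75 [0.6074057  0.18489019 0.30465477]
```

View pics/w.png

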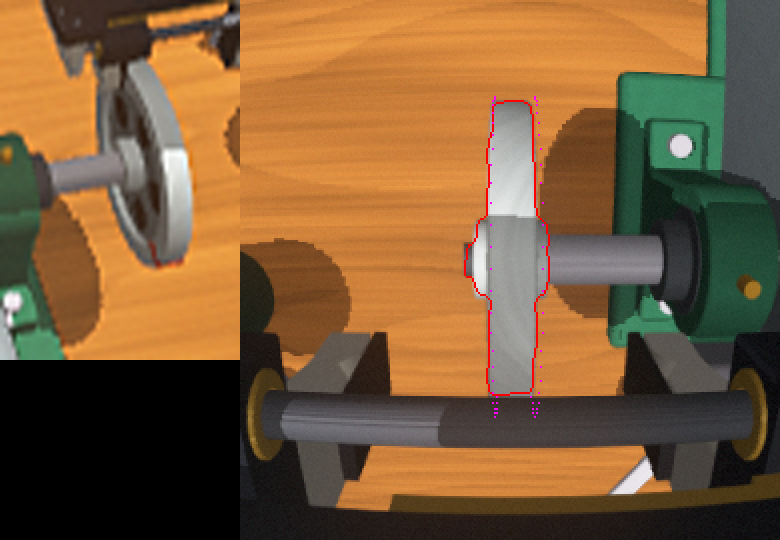

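Wrist view: the rim sits between the fingers and matches the model to about 1 mm. The scene crop shows the stripe near the bottom. I'll descend and grip.

send_rows:
  deltas:
    - [[0.001, 0.001, 0.03], 0]
    - [[0.001, 0.001, 0.06], 0]
    - [[0.001, 0.001, 0.083], 0]
    - [[0.001, 0.001, 0.083], 0]
    - [[0.001, 0.001, 0.083], 0]

```text
clock: 3.17
tool_pos: [0.6082, 0.1834, 0.2377]
orientation: [179.9, 0.1, -0.2]
force: [0.1, 0.2, 0.2]
opening: 0.0699
gripper_force: 0.0
```

```bash
cat > rec.py <<'E'
from h import *
import json,sys
# average a few readings while holding; args: n tag
n=int(sys.argv[1]); tag=sys.argv[2]; L=[]
for i in range(n):
    if i: ctrl.snapshot("scene")
    o=ctrl.get_obs(); L.append(np.r_[o["tool_pos"],o["force"],o["moment"]])
m=np.mean(L,0); open("log.jsonl","a").write(json.dumps([tag,o["clock"],n]+m.tolist())+"\n")
np.set_printoptions(precision=4,suppress=True)
phi=np.degrees(np.arctan2(m[0]-WX,m[2]-.047-WZ)); r=m[:3]-[WX,WY,WZ]; F=m[3:6];M=m[6:]
Tf=(r[2]-.047)*F[0]-r[0]*F[2]; T=r[2]*F[0]-r[0]*F[2]+M[1]
print(tag,round(o["clock"],2),"pos",m[:3],"phi",phi.round(1),"R",np.hypot(r[0],r[2]-.047).round(4),"F",F,"M",M,"Tf",Tf.round(3),"T",T.round(3),"open",round(o["opening"],4),o["gripper_force"])
E
python3 rec.py 6 pre
```

```text
pre 3.42 pos [0.609  0.1838 0.2393] phi 0.4 R 0.0673 F [-0.0973 -0.2631  0.403 ] M [-0.0269 -0.0347  0.0069] Tf -0.007 T -0.046 open 0.0703 0.0
```

send_rows:
  deltas:
    - [[0, 0, 0], 0]
    - [[0, 0, 0], 0]
    - [[0, 0, 0], 0]
    - [[0, 0, 0], 0]
    - [[0, 0, 0], 0]
  gripper: 0

```text
clock: 3.83
tool_pos: [0.6085, 0.1835, 0.2382]
orientation: [-180.0, -0.0, -0.3]
force: [0.2, 0.5, -0.8]
opening: 0.0423
gripper_force: 0.0
```

```bash
python3 rec.py 5 grip
python3 - <<'E'
# arc shares for 15 deg in 5 rows from phi0
import numpy as np
r=.0663
for p0 in(0,15,30,45,-15,-30,-45):
  for d in(1,-1):
    a=np.radians(p0+d*np.array([0,3,6,9,12,15]))
    print(p0,d*15,[[ (round(r*(np.sin(x)-np.sin(a[0]))/.8,4)),0,round(-r*(np.cos(x)-np.cos(a[0]))/.8,4)] for x in a[1:]])
E
```

```text
grip 4.03 pos [0.6085 0.1835 0.2381] phi -0.0 R 0.0661 F [0.3329 0.1658 0.0945] M [-0.0278 -0.035   0.0163] Tf 0.022 T 0.003 open 0.0263 0.0
0 15 [[np.float64(0.0043), 0, np.float64(0.0001)], [np.float64(0.0087), 0, np.float64(0.0005)], [np.float64(0.013), 0, np.float64(0.001)], [np.float64(0.0172), 0, np.float64(0.0018)], [np.float64(0.0214), 0, np.float64(0.0028)]]
0 -15 [[np.float64(-0.0043), 0, np.float64(0.0001)], [np.float64(-0.0087), 0, np.float64(0.0005)], [np.float64(-0.013), 0, np.float64(0.001)], [np.float64(-0.0172), 0, np.float64(0.0018)], [np.float64(-0.0214), 0, np.float64(0.0028)]]
15 15 [[np.float64(0.0042), 0, np.float64(0.0012)], [np.float64(0.0083), 0, np.float64(0.0027)], [np.float64(0.0123), 0, np.float64(0.0043)], [np.float64(0.0162), 0, np.float64(0.0062)], [np.float64(0.02), 0, np.float64(0.0083)]]
15 -15 [[np.float64(-0.0042), 0, np.float64(-0.001)], [np.float64(-0.0085), 0, np.float64(-0.0018)], [np.float64(-0.0128), 0, np.float64(-0.0024)], [np.float64(-0.0171), 0, np.float64(-0.0027)], [np.float64(-0.0214), 0, np.float64(-0.0028)]]
30 15 [[np.float64(0.00
[... 1642 characters left out ...]
.float64(-0.0037), 0, np.float64(0.0023)], [np.float64(-0.0073), 0, np.float64(0.0047)], [np.float64(-0.0107), 0, np.float64(0.0074)], [np.float64(-0.014), 0, np.float64(0.0102)], [np.float64(-0.0172), 0, np.float64(0.0132)]]
-45 15 [[np.float64(0.0031), 0, np.float64(-0.003)], [np.float64(0.0064), 0, np.float64(-0.0058)], [np.float64(0.0099), 0, np.float64(-0.0084)], [np.float64(0.0135), 0, np.float64(-0.0109)], [np.float64(0.0172), 0, np.float64(-0.0132)]]
-45 -15 [[np.float64(-0.003), 0, np.float64(0.0031)], [np.float64(-0.0058), 0, np.float64(0.0064)], [np.float64(-0.0084), 0, np.float64(0.0099)], [np.float64(-0.0109), 0, np.float64(0.0135)], [np.float64(-0.0132), 0, np.float64(0.0172)]]
```

send_rows:
  deltas:
    - [[0, 0, 0], 0]
    - [[0, 0, 0], 0]
    - [[0, 0, 0], 0]
    - [[0, 0, 0], 0]
    - [[0, 0, 0], 0]

```text
clock: 4.45
tool_pos: [0.6088, 0.1859, 0.238]
orientation: [-179.8, -0.1, -0.2]
force: [0.2, 9.3, -1.4]
opening: 0.0125
gripper_force: 30.0
```

```bash
python3 rec.py 6 gripped
python3 - <<'E'
import numpy as np
r=.0663
for p0 in(0,10,20,30,40,50):
    a=np.radians(p0+np.array([0,2,4,6,8,10]))
    print(p0,[[[float(round(r*(np.sin(x)-np.sin(a[0]))/.8,4)),0,float(round(-r*(np.cos(x)-np.cos(a[0]))/.8,4))],0] for x in a[1:]])
for p0 in(10,20,30,40,50,60):
    a=np.radians(p0-np.array([0,2,4,6,8,10]))
    print(p0,'->',[[[float(round(r*(np.sin(x)-np.sin(a[0]))/.8,4)),0,float(round(-r*(np.cos(x)-np.cos(a[0]))/.8,4))],0] for x in a[1:]])
E
```

```text
gripped 4.7 pos [0.6088 0.1859 0.2381] phi 0.3 R 0.0661 F [-0.0199  9.6674 -1.7238] M [ 3.0851  0.0731 -0.0186] Tf -0.001 T 0.071 open 0.0126 29.998925495892763
0 [[[0.0029, 0, 0.0001], 0], [[0.0058, 0, 0.0002], 0], [[0.0087, 0, 0.0005], 0], [[0.0115, 0, 0.0008], 0], [[0.0144, 0, 0.0013], 0]]
10 [[[0.0028, 0, 0.0006], 0], [[0.0057, 0, 0.0012], 0], [[0.0085, 0, 0.002], 0], [[0.0112, 0, 0.0028], 0], [[0.014, 0, 0.0037], 0]]
20 [[[0.0027, 0, 0.001], 0], [[0.0054, 0, 0.0022], 0], [[0.008, 0, 0.0034], 0], [[0.0106, 0, 0.0047], 0], [[0.0131, 0, 0.0061], 0]]
30 [[[0.0025, 0, 0.0015], 0], [[0.0049, 0, 0.0031], 0], [[0.0073, 0, 0.0047], 0], [[0.0096, 0, 0.0065], 0], [[0.0118, 0, 0.0083], 0]]
40 [[[0.0022, 0, 0.0019], 0], [[0.0043, 0, 0.0039], 0], [[0.0063, 0, 0.0059], 0], [[0.0083, 0, 0.008], 0], [[0.0102, 0, 0.0102], 0]]
50 [[[0.0018, 0, 0.0022], 0], [[0.0036, 0, 0.0046], 0], [[0.0052, 0, 0.0069], 0], [[0.0068, 0, 0.0094], 0], [[0.0083, 0, 0.0118], 0]]
10 -> [[[-0.0029, 0, -0.0005], 0], [[-0.0057, 0, -0.0008], 0], [[-0.0086, 0, -0.0011], 0], [[-0.0115, 0, -0.0012], 0], [[-0.0144, 0, -0.0013], 0]]
20 -> [[[-0.0027, 0, -0.0009], 0], [[-0.0055, 0, -0.0018], 0], [[-0.0083, 0, -0.0025], 0], [[-0.0111, 0, -0.0032], 0], [[-0.014, 0, -0.0037], 0]]
30 -> [[[-0.0025, 0, -0.0014], 0], [[-0.0051, 0, -0.0027], 0], [[-0.0077, 0, -0.0039], 0], [[-0.0104, 0, -0.0051], 0], [[-0.0131, 0, -0.0061], 0]]
40 -> [[[-0.0022, 0, -0.0018], 0], [[-0.0046, 0, -0.0036], 0], [[-0.0069, 0, -0.0052], 0], [[-0.0094, 0, -0.0068], 0], [[-0.0118, 0, -0.0083], 0]]
50 -> [[[-0.0019, 0, -0.0022], 0], [[-0.0039, 0, -0.0043], 0], [[-0.0059, 0, -0.0063], 0], [[-0.008, 0, -0.0083], 0], [[-0.0102, 0, -0.0102], 0]]
60 -> [[[-0.0015, 0, -0.0025], 0], [[-0.0031, 0, -0.0049], 0], [[-0.0047, 0, -0.0073], 0], [[-0.0065, 0, -0.0096], 0], [[-0.0083, 0, -0.0118], 0]]
```

```bash
sed -i 's/^WX.*/WX,WY,WZ,YAW=.6085,.1855,.125,-.2/' h.py; python3 look.py w2
```

```text
0.9
4.85 [0.60885513 0.18592252 0.23805742]
```

View pics/w2.png

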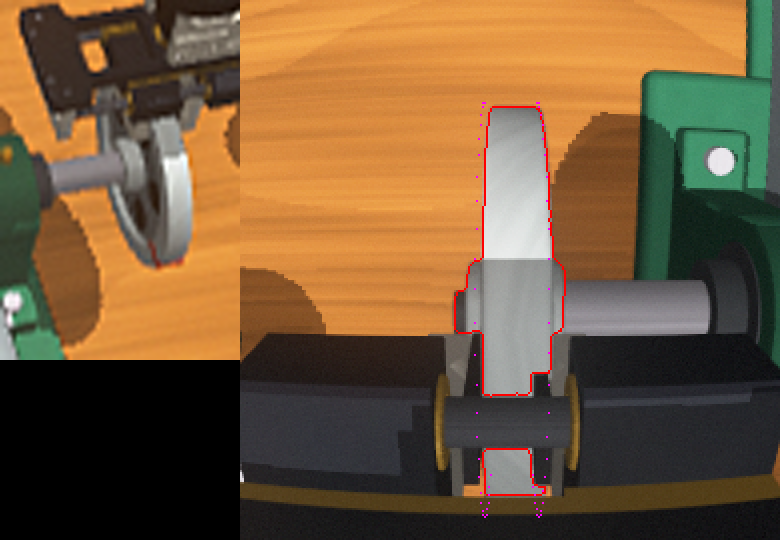

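```bash
python3 - <<'E'
from h import *
s=ctrl.snapshot("wrist"); t=ctrl.snapshot("scene")
a=cv2.resize(s["color"][215:315,205:305,::-1],(500,500),interpolation=cv2.INTER_CUBIC)
b=cv2.resize(t["color"][165:240,295:345,::-1],(300,450),interpolation=cv2.INTER_CUBIC)
cv=np.zeros((500,800,3),np.uint8); cv[:,:500]=a; cv[:450,500:]=b; cv=cv2.convertScaleAbs(cv,alpha=1.6,beta=15); cv2.imwrite("pics/z.png",cv)
E
```

```text
(no output)
```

View pics/z.png

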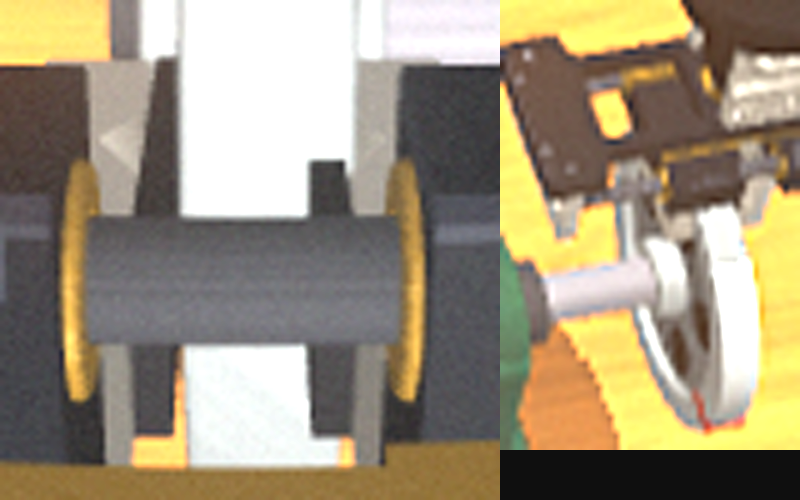

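send_rows:
  deltas:
    - [[0, 0, 0], 0]
    - [[0, 0, 0], 0]
    - [[0, 0, 0], 0]
    - [[0, 0, -0.005], 0]
    - [[0, 0, -0.01], 0]
  gripper: 0.4

```text
clock: 5.37
tool_pos: [0.6084, 0.1831, 0.2462]
orientation: [180.0, 0.0, -0.3]
force: [-0.1, 0.3, 0.7]
opening: 0.0343
gripper_force: 0.0
```

```bash
python3 rec.py 3 open
```

```text
open 5.47 pos [0.6087 0.1833 0.247 ] phi 0.2 R 0.075 F [ 0.3015 -0.0823  0.4207] M [-0.0164 -0.0621 -0.0113] Tf 0.023 T -0.025 open 0.0348 0.0
```

send_rows:
  deltas:
    - [[0, 0, 0], 0]
    - [[0, 0, 0], 0]
    - [[0, 0, 0], 0]
    - [[0, 0, 0], 0]
    - [[0, 0, 0], 0]
  gripper: 0

```text
clock: 5.88
tool_pos: [0.6088, 0.186, 0.246]
orientation: [-179.8, -0.1, -0.2]
force: [-0.3, 10.1, -2.1]
opening: 0.0122
gripper_force: 30.0
```

```bash
python3 rec.py 4 regrip; python3 - <<'E'
from h import *
for i in range(2):
    s=ctrl.snapshot("scene"); xs,ys,pt=stripe(s); print(sorted(zip(xs.tolist(),ys.tolist())))
E
```

```text
regrip 6.03 pos [0.6088 0.186  0.246 ] phi 0.2 R 0.074 F [-0.4537 10.3354 -1.5443] M [3.4775 0.1937 0.0071] Tf -0.033 T 0.139 open 0.0122 30.001092329621315
[(328, 233), (329, 236)]
[(328, 233), (329, 236)]
```

send_rows:
  deltas:
    - [[0, 0, 0], 0]
    - [[0, 0, 0], 0]
    - [[0, -0.001, 0], 0]
    - [[0, -0.002, 0.005], 0]
    - [[0, -0.003, 0.01], 0]
  gripper: 0.4

```text
clock: 6.55
tool_pos: [0.6085, 0.1857, 0.2379]
orientation: [-180.0, -0.0, -0.3]
force: [-1.0, 0.4, -0.9]
opening: 0.034
gripper_force: 0.0
```

send_rows:
  deltas:
    - [[0, 0, 0], 0]
    - [[0, 0, 0], 0]
    - [[0, 0, 0], 0]
    - [[0, 0, 0], 0]
    - [[0, 0, 0], 0]
  gripper: 0

```text
clock: 6.97
tool_pos: [0.6086, 0.1861, 0.2382]
orientation: [-180.0, -0.0, -0.2]
force: [0.8, 1.9, -0.8]
opening: 0.0127
gripper_force: 30.0
```

```bash
python3 rec.py 4 regrip2
```

```text
regrip2 7.12 pos [0.6086 0.1861 0.2382] phi 0.1 R 0.0662 F [ 0.1163  2.2423 -0.5855] M [ 0.2612 -0.1618  0.0024] Tf 0.008 T -0.149 open 0.0129 29.999960772693157
```

send_rows:
  deltas:
    - [[0.0029, 0, 0.0001], 0]
    - [[0.0058, 0, 0.0002], 0]
    - [[0.0087, 0, 0.0005], 0]
    - [[0.0115, 0, 0.0008], 0]
    - [[0.0144, 0, 0.0013], 0]

```text
clock: 7.53
tool_pos: [0.6187, 0.1861, 0.237]
orientation: [180.0, 0.2, -0.2]
force: [-7.7, 3.7, 3.9]
opening: 0.0126
gripper_force: 30.0
```

```bash
python3 rec.py 1 f
```

```text
f 7.53 pos [0.6187 0.1861 0.237 ] phi 8.9 R 0.0658 F [-7.6585  3.6707  3.9328] M [ 0.9993  2.7896 -0.0482] Tf -0.538 T 1.892 open 0.0126 30.001646261662245
```

send_rows:
  deltas:
    - [[0.0028, 0, 0.0006], 0]
    - [[0.0057, 0, 0.0012], 0]
    - [[0.0085, 0, 0.002], 0]
    - [[0.0112, 0, 0.0028], 0]
    - [[0.014, 0, 0.0037], 0]

```text
clock: 7.95
tool_pos: [0.6297, 0.186, 0.2339]
orientation: [180.0, 0.2, -0.2]
force: [-7.8, 4.0, 3.8]
opening: 0.0127
gripper_force: 30.0
```

```bash
python3 rec.py 1 f; python3 rec.py 4 fhold
```

```text
f 7.95 pos [0.6297 0.186  0.2339] phi 18.9 R 0.0655 F [-7.8494  4.0218  3.7718] M [ 1.0439  3.0738 -0.0296] Tf -0.566 T 2.139 open 0.0127 30.000893007963896
fhold 8.1 pos [0.63   0.1861 0.2338] phi 19.2 R 0.0654 F [-6.2059  4.073   2.4389] M [ 0.9848  2.449  -0.0225] Tf -0.436 T 1.721 open 0.0128 30.000755824148655
```

send_rows:
  deltas:
    - [[0.0027, 0, 0.001], 0]
    - [[0.0054, 0, 0.0022], 0]
    - [[0.008, 0, 0.0034], 0]
    - [[0.0106, 0, 0.0047], 0]
    - [[0.0131, 0, 0.0061], 0]

```text
clock: 8.52
tool_pos: [0.6401, 0.186, 0.229]
orientation: [180.0, 0.2, -0.2]
force: [-7.9, 3.5, 4.7]
opening: 0.0128
gripper_force: 30.0
```

```bash
python3 rec.py 1 f
```

```text
f 8.52 pos [0.6401 0.186  0.229 ] phi 29.0 R 0.0652 F [-7.9306  3.4786  4.6793] M [1.0782 3.2761 0.0066] Tf -0.6 T 2.303 open 0.0128 30.0010159984231
```

send_rows:
  deltas:
    - [[0.0025, 0, 0.0015], 0]
    - [[0.0049, 0, 0.0031], 0]
    - [[0.0073, 0, 0.0047], 0]
    - [[0.0096, 0, 0.0065], 0]
    - [[0.0118, 0, 0.0083], 0]

```text
clock: 8.93
tool_pos: [0.6495, 0.186, 0.2225]
orientation: [180.0, 0.2, -0.2]
force: [-8.8, 4.2, 5.7]
opening: 0.0127
gripper_force: 30.0
```

```bash
python3 rec.py 1 f
```

```text
f 8.93 pos [0.6495 0.186  0.2225] phi 39.0 R 0.065 F [-8.7521  4.1735  5.7156] M [1.0788 3.5089 0.0158] Tf -0.676 T 2.421 open 0.0127 30.001252703368664
```

send_rows:
  deltas:
    - [[0.0022, 0, 0.0019], 0]
    - [[0.0043, 0, 0.0039], 0]
    - [[0.0063, 0, 0.0059], 0]
    - [[0.0083, 0, 0.008], 0]
    - [[0.0102, 0, 0.0102], 0]

```text
clock: 9.35
tool_pos: [0.6576, 0.186, 0.2146]
orientation: [180.0, 0.2, -0.2]
force: [-9.4, 3.2, 6.3]
opening: 0.0127
gripper_force: 30.0
```

```bash
python3 rec.py 1 f
```

```text
f 9.35 pos [0.6576 0.186  0.2146] phi 49.1 R 0.0651 F [-9.4311  3.1553  6.2763] M [1.0196 3.6587 0.0468] Tf -0.711 T 2.505 open 0.0127 30.001518689095974
```

send_rows:
  deltas:
    - [[0.0018, 0, 0.0022], 0]
    - [[0.0036, 0, 0.0046], 0]
    - [[0.0052, 0, 0.0069], 0]
    - [[0.0068, 0, 0.0094], 0]
    - [[0.0083, 0, 0.0118], 0]

```text
clock: 9.77
tool_pos: [0.6644, 0.186, 0.2055]
orientation: [180.0, 0.2, -0.2]
force: [-9.3, 3.2, 8.5]
opening: 0.0123
gripper_force: 30.0
```

```bash
python3 rec.py 1 f; python3 rec.py 4 fhold
```

```text
f 9.77 pos [0.6644 0.186  0.2055] phi 59.0 R 0.0652 F [-9.3325  3.1703  8.4966] M [1.0514 3.7601 0.1146] Tf -0.788 T 2.533 open 0.0123 29.99990500509739
fhold 9.92 pos [0.6646 0.186  0.2053] phi 59.3 R 0.0652 F [-7.3158  3.4978  6.3381] M [1.0137 3.142  0.0925] Tf -0.599 T 2.199 open 0.0129 30.00155121088028
```

send_rows:
  deltas:
    - [[-0.0015, 0, -0.0025], 0]
    - [[-0.0031, 0, -0.0049], 0]
    - [[-0.0047, 0, -0.0073], 0]
    - [[-0.0065, 0, -0.0096], 0]
    - [[-0.0083, 0, -0.0118], 0]

```text
clock: 10.33
tool_pos: [0.6593, 0.186, 0.214]
orientation: [-180.0, -0.0, -0.3]
force: [1.5, 4.5, -8.4]
opening: 0.0122
gripper_force: 30.0
```

```bash
python3 rec.py 1 b
```

```text
b 10.33 pos [0.6593 0.186  0.214 ] phi 50.4 R 0.066 F [ 1.5461  4.5081 -8.4279] M [ 1.1497 -1.046   0.2479] Tf 0.494 T -0.48 open 0.0122 29.996024295687675
```

send_rows:
  deltas:
    - [[-0.0019, 0, -0.0022], 0]
    - [[-0.0039, 0, -0.0043], 0]
    - [[-0.0059, 0, -0.0063], 0]
    - [[-0.008, 0, -0.0083], 0]
    - [[-0.0102, 0, -0.0102], 0]

```text
clock: 10.75
tool_pos: [0.6515, 0.186, 0.223]
orientation: [-180.0, -0.1, -0.2]
force: [3.5, 4.9, -8.2]
opening: 0.0125
gripper_force: 30.0
```

```bash
python3 rec.py 1 b
```

```text
b 10.75 pos [0.6515 0.186  0.223 ] phi 40.1 R 0.0667 F [ 3.5116  4.8696 -8.1707] M [ 1.231  -1.7032  0.2777] Tf 0.53 T -1.008 open 0.0125 29.997499845921993
```

send_rows:
  deltas:
    - [[-0.0022, 0, -0.0018], 0]
    - [[-0.0046, 0, -0.0036], 0]
    - [[-0.0069, 0, -0.0052], 0]
    - [[-0.0094, 0, -0.0068], 0]
    - [[-0.0118, 0, -0.0083], 0]

```text
clock: 11.17
tool_pos: [0.6426, 0.186, 0.23]
orientation: [-180.0, -0.1, -0.2]
force: [5.3, 3.7, -7.2]
opening: 0.0126
gripper_force: 30.0
```

```bash
python3 rec.py 1 b
```

```text
b 11.17 pos [0.6426 0.186  0.23  ] phi 30.4 R 0.0673 F [ 5.3194  3.662  -7.1698] M [ 1.0234 -2.2302  0.133 ] Tf 0.553 T -1.427 open 0.0126 29.996333867311478
```

send_rows:
  deltas:
    - [[-0.0025, 0, -0.0014], 0]
    - [[-0.0051, 0, -0.0027], 0]
    - [[-0.0077, 0, -0.0039], 0]
    - [[-0.0104, 0, -0.0051], 0]
    - [[-0.0131, 0, -0.0061], 0]

```text
clock: 11.58
tool_pos: [0.6327, 0.186, 0.2354]
orientation: [-179.9, -0.2, -0.2]
force: [6.8, 4.0, -6.3]
opening: 0.0127
gripper_force: 30.0
```

```bash
python3 rec.py 1 b
```

```text
b 11.58 pos [0.6327 0.186  0.2354] phi 20.9 R 0.0679 F [ 6.8164  3.9779 -6.2976] M [ 0.6667 -2.8526  0.0852] Tf 0.585 T -1.948 open 0.0127 29.997044624760747
```

send_rows:
  deltas:
    - [[-0.0027, 0, -0.0009], 0]
    - [[-0.0055, 0, -0.0018], 0]
    - [[-0.0083, 0, -0.0025], 0]
    - [[-0.0111, 0, -0.0032], 0]
    - [[-0.014, 0, -0.0037], 0]

```text
clock: 12.0
tool_pos: [0.6222, 0.1861, 0.239]
orientation: [-179.9, -0.3, -0.2]
force: [9.1, 1.9, -4.6]
opening: 0.0129
gripper_force: 30.0
```

```bash
python3 rec.py 1 b
```

```text
b 12.0 pos [0.6222 0.1861 0.239 ] phi 11.5 R 0.0684 F [ 9.1401  1.915  -4.6042] M [ 0.4395 -3.5123  0.0946] Tf 0.676 T -2.407 open 0.0129 29.997734162025154
```

send_rows:
  deltas:
    - [[-0.0029, 0, -0.0005], 0]
    - [[-0.0057, 0, -0.0008], 0]
    - [[-0.0086, 0, -0.0011], 0]
    - [[-0.0115, 0, -0.0012], 0]
    - [[-0.0144, 0, -0.0013], 0]

```text
clock: 12.42
tool_pos: [0.6113, 0.1861, 0.2408]
orientation: [-179.9, -0.4, -0.2]
force: [10.7, 1.9, -2.9]
opening: 0.0128
gripper_force: 30.0
```

```bash
python3 rec.py 1 b
```

```text
b 12.42 pos [0.6113 0.1861 0.2408] phi 2.3 R 0.0688 F [10.6536  1.9278 -2.9401] M [ 0.1513 -3.9115  0.0879] Tf 0.741 T -2.67 open 0.0128 29.998396765440702
```

send_rows:
  deltas:
    - [[-0.0029, 0, 0.0001], 0]
    - [[-0.0058, 0, 0.0002], 0]
    - [[-0.0087, 0, 0.0005], 0]
    - [[-0.0115, 0, 0.0008], 0]
    - [[-0.0144, 0, 0.0013], 0]

```text
clock: 12.83
tool_pos: [0.6005, 0.1862, 0.2407]
orientation: [-179.9, -0.5, -0.2]
force: [11.3, 0.3, 1.3]
opening: 0.0125
gripper_force: 30.0
```

```bash
python3 rec.py 1 b
```

```text
b 12.83 pos [0.6005 0.1862 0.2407] phi -6.6 R 0.0692 F [11.3099  0.3493  1.2512] M [-0.2534 -4.1513  0.0774] Tf 0.787 T -2.833 open 0.0125 29.998795040301047
```

send_rows:
  deltas:
    - [[-0.0028, 0, 0.0006], 0]
    - [[-0.0057, 0, 0.0012], 0]
    - [[-0.0085, 0, 0.002], 0]
    - [[-0.0112, 0, 0.0028], 0]
    - [[-0.014, 0, 0.0037], 0]

```text
clock: 13.25
tool_pos: [0.5898, 0.1862, 0.2388]
orientation: [-179.9, -0.6, -0.2]
force: [9.1, -0.8, 6.7]
opening: 0.0126
gripper_force: 30.0
```

```bash
python3 rec.py 1 b
```

```text
b 13.25 pos [0.5898 0.1862 0.2388] phi -15.6 R 0.0694 F [ 9.061  -0.7841  6.6773] M [-0.5854 -3.9148 -0.0204] Tf 0.73 T -2.759 open 0.0126 30.000034252734622
```

```bash
cat > tfit.py <<'E'
from h import *
import json
from scipy.optimize import least_squares
d=[json.loads(l) for l in open("log.jsonl")]; d=[x for x in d if x[0] in("f","b")]
sg=np.array([1 if x[0]=="f" else -1 for x in d]); X=np.array([x[3:] for x in d])
g=np.stack([X[:,0]-WX,X[:,2]-.047-WZ],1); phi=np.arctan2(g[:,0],g[:,1])
F=X[:,3:6]; Tf=g[:,1]*F[:,0]-g[:,0]*F[:,2]; My=X[:,7]
skip=np.zeros(len(d),bool)
for nm,model in(("force only",0),("full",1)):
    def res(p):
        A,p0,D,h=p[:4]; T=Tf+(My+h*F[:,0] if model else 0)
        return np.r_[(T+sg*D+A*np.sin(phi-p0))/.05,(A-.23)/.025,(h-.32)/.03]
    q=least_squares(res,[.23,.5,.3,.32]); J=np.linalg.inv(q.jac.T@q.jac)
    print(nm,"A,p0deg,D,h",q.x*[1,57.3,1,1],"sd p0",57.3*J[1,1]**.5,"h",J[3,3]**.5); print((q.fun*.05).round(3))
E
python3 tfit.py
```

```text
force only A,p0deg,D,h [ 0.24457378 24.31954137  0.60680978  0.32      ] sd p0 3.3849987719909755 h 0.03
[ 0.004  0.018  0.027 -0.007 -0.001 -0.042 -0.006 -0.01  -0.028 -0.037
  0.015  0.042  0.054 -0.034  0.029  0.   ]
full A,p0deg,D,h [ 0.16161686 27.74032237 -0.04326545  0.3152171 ] sd p0 5.416274609620208 h 0.00587972205472455
[-0.258 -0.035  0.136  0.062 -0.009  0.071  0.04   0.012  0.05  -0.095
  0.042  0.161  0.153 -0.396 -0.137 -0.008]
```

send_rows:
  deltas:
    - [[-0.0027, 0, 0.001], 0]
    - [[-0.0054, 0, 0.0022], 0]
    - [[-0.008, 0, 0.0034], 0]
    - [[-0.0106, 0, 0.0047], 0]
    - [[-0.0131, 0, 0.0061], 0]

```text
clock: 13.67
tool_pos: [0.5794, 0.1862, 0.2349]
orientation: [-179.9, -0.7, -0.2]
force: [5.7, -0.9, 12.9]
opening: 0.0128
gripper_force: 30.0
```

```bash
python3 rec.py 1 b
```

```text
b 13.67 pos [0.5794 0.1862 0.2349] phi -24.8 R 0.0693 F [ 5.6559 -0.9366 12.9345] M [-0.7904 -2.8008 -0.0335] Tf 0.732 T -1.803 open 0.0128 30.00154512003064
```

send_rows:
  deltas:
    - [[-0.0025, 0, 0.0015], 0]
    - [[-0.0049, 0, 0.0031], 0]
    - [[-0.0073, 0, 0.0047], 0]
    - [[-0.0096, 0, 0.0065], 0]
    - [[-0.0118, 0, 0.0083], 0]

```text
clock: 14.08
tool_pos: [0.5695, 0.1863, 0.2286]
orientation: [-179.9, -0.6, -0.2]
force: [2.3, -1.2, 18.2]
opening: 0.0126
gripper_force: 30.0
```

```bash
python3 rec.py 1 b
```

```text
b 14.08 pos [0.5695 0.1863 0.2286] phi -34.6 R 0.0687 F [ 2.2759 -1.1687 18.2195] M [-0.6945 -1.2417 -0.0749] Tf 0.839 T -0.295 open 0.0126 30.004543773829937
```

send_rows:
  deltas:
    - [[0.0022, 0, -0.0018], 0]
    - [[0.0046, 0, -0.0036], 0]
    - [[0.0069, 0, -0.0052], 0]
    - [[0.0094, 0, -0.0068], 0]
    - [[0.0118, 0, -0.0083], 0]

```text
clock: 14.5
tool_pos: [0.5737, 0.1862, 0.231]
orientation: [-179.9, 0.1, -0.3]
force: [-11.2, 7.0, 6.9]
opening: 0.0123
gripper_force: 30.0
```

```bash
python3 rec.py 1 turn
```

```text
turn 14.5 pos [0.5737 0.1862 0.231 ] phi -30.5 R 0.0685 F [-11.2276   7.0414   6.9212] M [ 2.4144  4.378  -0.1811] Tf -0.421 T 3.429 open 0.0123 29.99778963625431
```

send_rows:
  deltas:
    - [[0.0025, 0, -0.0014], 0]
    - [[0.0051, 0, -0.0027], 0]
    - [[0.0077, 0, -0.0039], 0]
    - [[0.0104, 0, -0.0051], 0]
    - [[0.0131, 0, -0.0061], 0]

```text
clock: 14.92
tool_pos: [0.5845, 0.1862, 0.2356]
orientation: [-180.0, 0.1, -0.3]
force: [-7.4, 6.6, 4.1]
opening: 0.0128
gripper_force: 30.0
```

```bash
python3 rec.py 1 f
```

```text
f 14.92 pos [0.5845 0.1862 0.2356] phi -20.6 R 0.0679 F [-7.4404  6.6102  4.1101] M [ 1.9557  3.019  -0.12  ] Tf -0.375 T 2.295 open 0.0128 29.998496174812317
```

send_rows:
  deltas:
    - [[0.0027, 0, -0.0009], 0]
    - [[0.0055, 0, -0.0018], 0]
    - [[0.0083, 0, -0.0025], 0]
    - [[0.0111, 0, -0.0032], 0]
    - [[0.014, 0, -0.0037], 0]

```text
clock: 15.33
tool_pos: [0.5958, 0.1862, 0.2383]
orientation: [-180.0, 0.1, -0.3]
force: [-7.1, 6.4, 3.0]
opening: 0.0128
gripper_force: 30.0
```

```bash
python3 rec.py 1 f
```

```text
f 15.33 pos [0.5958 0.1862 0.2383] phi -10.8 R 0.0675 F [-7.0713  6.3837  2.9594] M [ 1.8542  2.6938 -0.0855] Tf -0.431 T 1.93 open 0.0128 29.999298637267202
```

send_rows:
  deltas:
    - [[0.0029, 0, -0.0005], 0]
    - [[0.0057, 0, -0.0008], 0]
    - [[0.0086, 0, -0.0011], 0]
    - [[0.0115, 0, -0.0012], 0]
    - [[0.0144, 0, -0.0013], 0]

```text
clock: 15.75
tool_pos: [0.6072, 0.1861, 0.2392]
orientation: [-180.0, 0.1, -0.3]
force: [-6.6, 6.8, 1.0]
opening: 0.0126
gripper_force: 30.0
```

```bash
python3 rec.py 1 f
```

```text
f 15.75 pos [0.6072 0.1861 0.2392] phi -1.1 R 0.0672 F [-6.6385  6.767   1.0084] M [ 1.93    2.6514 -0.0724] Tf -0.445 T 1.895 open 0.0126 29.999853631015867
```

send_rows:
  deltas:
    - [[0.0029, 0, 0.0001], 0]
    - [[0.0058, 0, 0.0002], 0]
    - [[0.0087, 0, 0.0005], 0]
    - [[0.0115, 0, 0.0008], 0]
    - [[0.0144, 0, 0.0013], 0]

```text
clock: 16.17
tool_pos: [0.6186, 0.1861, 0.2381]
orientation: [-180.0, 0.1, -0.3]
force: [-7.3, 6.7, 1.8]
opening: 0.0126
gripper_force: 30.0
```

```bash
python3 rec.py 1 f; python3 tfit.py
```

```text
f 16.17 pos [0.6186 0.1861 0.2381] phi 8.7 R 0.0668 F [-7.2861  6.7241  1.8211] M [ 1.8806  2.7743 -0.1119] Tf -0.5 T 1.932 open 0.0126 30.00050920061767
force only A,p0deg,D,h [ 0.25371887 25.78898032  0.59480514  0.32      ] sd p0 2.9489804472786845 h 0.03
[-0.017 -0.002  0.009 -0.023 -0.016 -0.054  0.004 -0.002 -0.021 -0.032
  0.018  0.045  0.056 -0.033 -0.059  0.024  0.036  0.012  0.035  0.02
  0.047  0.   ]
full A,p0deg,D,h [ 1.61236048e-01  1.98329033e+01 -3.10735045e-03  3.21217193e-01] sd p0 4.648681171794977 h 0.004696887620229369
[-0.242 -0.019  0.151  0.071 -0.006  0.073  0.029  0.014  0.064 -0.073
  0.079  0.206  0.2   -0.365 -0.363  0.201  0.147 -0.094  0.013 -0.1
 -0.138  0.002]
```

```bash
cat > st.py <<'E'
from h import *
import sys
def red(s):
    c=s["color"].astype(int); mk=(c[...,0]-c[...,1]>45)&(abs(c[...,1]-c[...,2])<28)
    m2=np.zeros(mk.shape,np.uint8); pt=lambda r,t,h:[WX+r*np.sin(t),WY-.0015+h,WZ+r*np.cos(t)]
    bb=proj(s,[pt(.08,t,h) for t in np.linspace(0,6.28,60) for h in(-.01,.01)])
    cv2.fillConvexPoly(m2,cv2.convexHull(bb.astype(np.float32)).astype(int),1)
    return mk&(m2>0),pt
s=ctrl.snapshot("scene"); mk,pt=red(s); ys,xs=np.where(mk); print(sorted(zip(xs.tolist(),ys.tolist())))
# model: painted on outer surface (r=.075, h -9..9) and both faces (r .057...075); chamfer match
cam=ray(s,s["cx"],s["cy"])[0]; best=[]
for th in range(0,360,2):
    t=np.radians(th); P=[]
    if np.dot(cam-pt(.075,t,0),[np.sin(t),0,np.cos(t)])>0: P+= [pt(.075,t,h) for h in np.linspace(-.009,.009,9)]
    P+=[pt(r,t,-.009) for r in np.linspace(.057,.075,8)]
    uv=proj(s,P); z=np.stack([xs,ys],1)
    D=np.hypot(*(uv[:,None]-z[None]).transpose(2,0,1)); best.append((D.min(0).mean()+.5*D.min(1).mean(),th)) if len(xs) else 0
print(sorted(best)[:5])
cv2.imwrite("pics/%s.png"%sys.argv[1],cv2.resize(s["color"][165:265,290:360,::-1],(420,600),interpolation=cv2.INTER_CUBIC)); print(ctrl.get_obs()["clock"])
E
python3 st.py st1
```

```text
[(327, 231), (327, 232), (327, 233), (328, 235), (328, 236), (330, 236), (334, 235)]
[(np.float64(0.9518534551979987), 116), (np.float64(0.9682810012168637), 114), (np.float64(1.0690505124584617), 112), (np.float64(1.2467937613033597), 110), (np.float64(1.3850711078951459), 108)]
16.2167
```

View pics/st1.png

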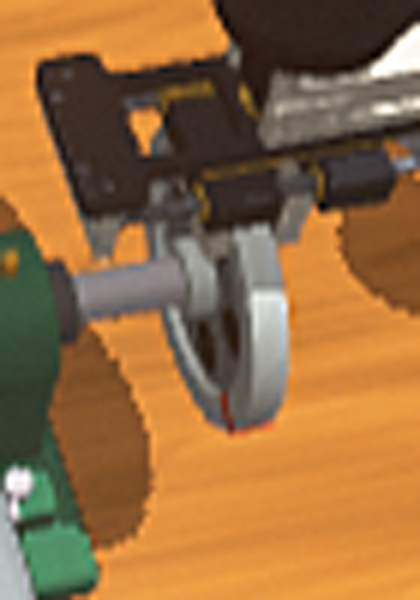

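send_rows:
  deltas:
    - [[0.0028, 0, 0.0006], 0]
    - [[0.0057, 0, 0.0012], 0]
    - [[0.0085, 0, 0.002], 0]
    - [[0.0112, 0, 0.0028], 0]
    - [[0.014, 0, 0.0037], 0]

```text
clock: 16.63
tool_pos: [0.6296, 0.186, 0.2351]
orientation: [-180.0, 0.1, -0.3]
force: [-6.9, 6.5, 1.7]
opening: 0.0126
gripper_force: 30.0
```

```bash
python3 rec.py 1 f
```

```text
f 16.63 pos [0.6296 0.186  0.2351] phi 18.5 R 0.0665 F [-6.8569  6.4585  1.7096] M [ 1.8915  3.1242 -0.0502] Tf -0.469 T 2.333 open 0.0126 30.000558318570256
```

send_rows:
  deltas:
    - [[0.0027, 0, 0.001], 0]
    - [[0.0054, 0, 0.0022], 0]
    - [[0.008, 0, 0.0034], 0]
    - [[0.0106, 0, 0.0047], 0]
    - [[0.0131, 0, 0.0061], 0]

```text
clock: 17.05
tool_pos: [0.64, 0.186, 0.2303]
orientation: [-180.0, 0.1, -0.2]
force: [-8.3, 6.2, 4.0]
opening: 0.0125
gripper_force: 30.0
```

```bash
python3 rec.py 1 f; python3 st.py st2
```

```text
f 17.05 pos [0.64   0.186  0.2303] phi 28.4 R 0.0662 F [-8.3068  6.1861  3.9759] M [1.9142 3.3297 0.0899] Tf -0.609 T 2.33 open 0.0125 30.0008893199265
[(325, 230), (325, 231), (325, 232), (325, 233), (325, 234), (325, 235), (326, 236)]
[(np.float64(0.5026600388095341), 134), (np.float64(0.6115622959991286), 136), (np.float64(0.6986334108403464), 132), (np.float64(0.7935303027913354), 138), (np.float64(0.9440949393292705), 130)]
17.1
```

send_rows:
  deltas:
    - [[0.0025, 0, 0.0015], 0]
    - [[0.0049, 0, 0.0031], 0]
    - [[0.0073, 0, 0.0047], 0]
    - [[0.0096, 0, 0.0065], 0]
    - [[0.0118, 0, 0.0083], 0]

```text
clock: 17.52
tool_pos: [0.6495, 0.186, 0.2239]
orientation: [-180.0, 0.1, -0.2]
force: [-9.2, 5.6, 4.4]
opening: 0.0128
gripper_force: 30.0
```

```bash
python3 rec.py 1 f
```

```text
f 17.52 pos [0.6495 0.186  0.2239] phi 38.3 R 0.0661 F [-9.1679  5.6199  4.4475] M [1.8574 3.5679 0.0992] Tf -0.658 T 2.479 open 0.0128 30.001168102025986
```

send_rows:
  deltas:
    - [[0.0022, 0, 0.0019], 0]
    - [[0.0043, 0, 0.0039], 0]
    - [[0.0063, 0, 0.0059], 0]
    - [[0.0083, 0, 0.008], 0]
    - [[0.0102, 0, 0.0102], 0]

```text
clock: 17.93
tool_pos: [0.6577, 0.1859, 0.2161]
orientation: [-180.0, 0.1, -0.2]
force: [-8.1, 6.0, 7.1]
opening: 0.0126
gripper_force: 30.0
```

```bash
python3 rec.py 1 f
```

```text
f 17.93 pos [0.6577 0.1859 0.2161] phi 48.2 R 0.0661 F [-8.1063  6.0306  7.0662] M [1.8645 3.6447 0.065 ] Tf -0.705 T 2.559 open 0.0126 30.001763440668583
```

send_rows:
  deltas:
    - [[0.0018, 0, 0.0022], 0]
    - [[0.0036, 0, 0.0046], 0]
    - [[0.0052, 0, 0.0069], 0]
    - [[0.0068, 0, 0.0094], 0]
    - [[0.0083, 0, 0.0118], 0]

```text
clock: 18.35
tool_pos: [0.6645, 0.186, 0.207]
orientation: [-180.0, 0.1, -0.2]
force: [-9.2, 6.5, 7.5]
opening: 0.0124
gripper_force: 30.0
```

```bash
python3 rec.py 1 f; python3 st.py st3; python3 tfit.py|head -4
```

```text
f 18.35 pos [0.6645 0.186  0.207 ] phi 58.0 R 0.0661 F [-9.2238  6.5288  7.4953] M [1.799  3.6366 0.0915] Tf -0.743 T 2.46 open 0.0124 29.999849572777748
[(321, 225), (321, 226), (321, 227), (321, 228), (321, 229), (321, 230), (322, 226)]
[(np.float64(0.4839968676842257), 164), (np.float64(0.6281937246050575), 166), (np.float64(0.7423914051709408), 162), (np.float64(1.076087802236399), 168), (np.float64(1.158931944748189), 160)]
18.4
force only A,p0deg,D,h [ 0.25687307 26.23918555  0.59264326  0.32      ] sd p0 2.6093223049337957 h 0.03
[-0.022 -0.006  0.005 -0.027 -0.018 -0.056  0.006 -0.001 -0.021 -0.032
  0.018  0.044  0.055 -0.034 -0.061  0.023  0.031  0.006  0.03   0.015
  0.089 -0.007 -0.012 -0.016 -0.015  0.054  0.   ]
```

send_rows:
  deltas:
    - [[0, 0, 0], 0]
    - [[0, 0, 0], 0]
    - [[0, 0, 0], 0]
    - [[0, 0, -0.02], 0]
    - [[-0.02, 0, -0.041], 0]
  gripper: 0.45

```text
clock: 18.82
tool_pos: [0.651, 0.1848, 0.2368]
orientation: [179.9, 0.1, -0.3]
force: [0.1, -0.5, 0.9]
opening: 0.0374
gripper_force: 0.0
```

send_rows:
  deltas:
    - [[-0.02, 0, 0], 0]
    - [[-0.05, 0, 0], 0]
    - [[-0.0518, 0, 0], 0]
    - [[-0.0518, 0, 0], 0]
    - [[-0.0518, 0, 0], 0]
  gripper: 0.45

```text
clock: 19.23
tool_pos: [0.609, 0.1858, 0.2384]
orientation: [-180.0, -0.1, -0.2]
force: [0.7, -0.4, -0.2]
opening: 0.0396
gripper_force: 0.0
```

```bash
python3 rec.py 2 open; python3 st.py st4
```

```text
open 19.28 pos [0.6091 0.1858 0.2383] phi 0.5 R 0.0663 F [ 0.3417 -0.0477  0.0896] M [-0.0047 -0.04    0.004 ] Tf 0.023 T -0.001 open 0.0395 0.0
[(321, 225), (321, 226), (321, 227), (321, 228), (321, 229)]
[(np.float64(0.43906490149122207), 166), (np.float64(0.4874039994866827), 164), (np.float64(0.8260893328657568), 168), (np.float64(0.8901389201009333), 162), (np.float64(1.338055300584638), 170)]
19.3333
```

send_rows:
  deltas:
    - [[0, 0, 0], 0]
    - [[0, 0, 0], 0]
    - [[0, 0, 0], 0]
    - [[0, 0, 0], 0]
    - [[0, 0, 0], 0]
  gripper: 0

```text
clock: 19.75
tool_pos: [0.6086, 0.1861, 0.2376]
orientation: [-180.0, 0.0, -0.3]
force: [0.6, -0.3, 0.5]
opening: 0.0125
gripper_force: 30.0
```

send_rows:
  deltas:
    - [[0, 0, 0], 0]
    - [[0.0029, 0, 0.0001], 0]
    - [[0.0058, 0, 0.0002], 0]
    - [[0.0087, 0, 0.0005], 0]
    - [[0.0144, 0, 0.0013], 0]

```text
clock: 20.17
tool_pos: [0.6176, 0.1861, 0.2366]
orientation: [180.0, 0.3, -0.2]
force: [-10.8, 3.5, 4.8]
opening: 0.0121
gripper_force: 30.0
```

send_rows:
  deltas:
    - [[0.0057, 0, 0.0012], 0]
    - [[0.0112, 0, 0.0028], 0]
    - [[0.0167, 0, 0.0047], 0]
    - [[0.0219, 0, 0.0071], 0]
    - [[0.0271, 0, 0.0098], 0]

```text
clock: 20.58
tool_pos: [0.6396, 0.186, 0.2288]
orientation: [180.0, 0.3, -0.2]
force: [-10.8, 4.4, 7.0]
opening: 0.0126
gripper_force: 30.0
```

send_rows:
  deltas:
    - [[0.0049, 0, 0.0031], 0]
    - [[0.0096, 0, 0.0065], 0]
    - [[0.0139, 0, 0.0102], 0]
    - [[0.0181, 0, 0.0142], 0]
    - [[0.022, 0, 0.0185], 0]

```text
clock: 21.0
tool_pos: [0.6575, 0.186, 0.2145]
orientation: [180.0, 0.2, -0.2]
force: [-10.6, 4.1, 8.4]
opening: 0.0128
gripper_force: 30.0
```

send_rows:
  deltas:
    - [[0.0018, 0, 0.0022], 0]
    - [[0.0036, 0, 0.0046], 0]
    - [[0.0052, 0, 0.0069], 0]
    - [[0.0068, 0, 0.0094], 0]
    - [[0.0083, 0, 0.0118], 0]

```text
clock: 21.42
tool_pos: [0.6644, 0.186, 0.2055]
orientation: [180.0, 0.1, -0.2]
force: [-10.5, 3.0, 10.8]
opening: 0.0125
gripper_force: 30.0
```

```bash
python3 rec.py 1 g; python3 st.py st5
```

```text
g 21.42 pos [0.6644 0.186  0.2055] phi 59.0 R 0.0652 F [-10.5263   2.9898  10.8145] M [0.8463 4.1792 0.0837] Tf -0.957 T 2.727 open 0.0125 30.002667624503374
[]
[]
21.4667
```

send_rows:
  deltas:
    - [[0, 0, 0], 0]
    - [[0, 0, 0], 0]
    - [[0, 0, 0], 0]
    - [[0, 0, -0.02], 0]
    - [[-0.02, 0, -0.041], 0]
  gripper: 0.45

```text
clock: 21.88
tool_pos: [0.651, 0.1852, 0.2359]
orientation: [179.9, 0.1, -0.3]
force: [-0.2, 0.3, 1.8]
opening: 0.0376
gripper_force: 0.0
```

send_rows:
  deltas:
    - [[-0.02, 0, 0], 0]
    - [[-0.05, 0, 0], 0]
    - [[-0.0518, 0, 0], 0]
    - [[-0.0518, 0, 0], 0]
    - [[-0.0518, 0, 0], 0]

```text
clock: 22.3
tool_pos: [0.609, 0.186, 0.2378]
orientation: [-180.0, -0.1, -0.2]
force: [0.4, 0.9, 0.2]
opening: 0.0397
gripper_force: 0.0
```

send_rows:
  deltas:
    - [[0, 0, 0], 0]
    - [[0, 0, 0], 0]
    - [[0, 0, 0], 0]
    - [[0, 0, 0], 0]
    - [[0, 0, 0], 0]

```text
clock: 22.72
tool_pos: [0.6087, 0.1858, 0.2372]
orientation: [180.0, 0.0, -0.3]
force: [0.1, 0.8, -0.1]
opening: 0.0395
gripper_force: 0.0
```

send_rows:
  deltas:
    - [[0, 0, 0], 0]
    - [[0, 0, 0], 0]
    - [[0, 0, 0], 0]
    - [[0, 0, 0], 0]
    - [[0, 0, 0], 0]

```text
clock: 23.13
tool_pos: [0.6085, 0.1859, 0.2375]
orientation: [180.0, -0.0, -0.2]
force: [0.6, 0.1, 0.5]
opening: 0.0394
gripper_force: 0.0
```

```bash
python3 st.py st6
```

```text
[(321, 226), (321, 227), (321, 228), (321, 229), (321, 230), (322, 226), (322, 227)]
[(np.float64(0.5241394097969749), 164), (np.float64(0.6789579060347855), 162), (np.float64(0.829682335450479), 166), (np.float64(0.96233618336771), 160), (np.float64(1.3224201794857566), 168)]
23.1833
```

send_rows:
  deltas:
    - [[0, 0, 0], 0]
    - [[0, 0, 0], 0]
    - [[0, 0, 0], 0]
    - [[0, 0, 0], 0]
    - [[0, 0, 0], 0]

```text
clock: 23.6
tool_pos: [0.6085, 0.1859, 0.2375]
orientation: [-180.0, -0.0, -0.3]
force: [0.3, 0.2, -0.0]
opening: 0.0397
gripper_force: 0.0
```

send_rows:
  deltas:
    - [[0, 0, 0], 0]
    - [[0, 0, 0], 0]
    - [[0, 0, 0], 0]
    - [[0, 0, 0], 0]
    - [[0, 0, 0], 0]

```text
clock: 24.02
tool_pos: [0.6085, 0.1859, 0.2375]
orientation: [180.0, -0.0, -0.2]
force: [-0.0, -0.4, 0.0]
opening: 0.0396
gripper_force: 0.0
```

```bash
python3 st.py st7
```

```text
[(321, 226), (321, 227), (321, 228), (321, 229), (321, 230), (322, 226), (322, 227)]
[(np.float64(0.5241394097969749), 164), (np.float64(0.6789579060347855), 162), (np.float64(0.829682335450479), 166), (np.float64(0.96233618336771), 160), (np.float64(1.3224201794857566), 168)]
24.0667
```

send_rows:
  deltas:
    - [[0, 0, 0], 0]
    - [[0, 0, 0], 0]
    - [[0, 0, 0], 0]
    - [[0, 0, 0], 0]
    - [[0, 0, 0], 0]
  gripper: 0

```text
clock: 24.48
tool_pos: [0.6085, 0.1861, 0.2375]
orientation: [-180.0, -0.0, -0.2]
force: [-1.2, 0.7, 1.2]
opening: 0.0131
gripper_force: 30.0
```

send_rows:
  deltas:
    - [[0, 0, 0], 0]
    - [[-0.0029, 0, 0.0001], 0]
    - [[-0.0058, 0, 0.0002], 0]
    - [[-0.0087, 0, 0.0005], 0]
    - [[-0.0144, 0, 0.0013], 0]

```text
clock: 24.9
tool_pos: [0.599, 0.1862, 0.2372]
orientation: [-180.0, -0.3, -0.2]
force: [8.1, 0.0, -1.1]
opening: 0.0128
gripper_force: 30.0
```

send_rows:
  deltas:
    - [[-0.0028, 0, 0.0006], 0]
    - [[-0.0057, 0, 0.0012], 0]
    - [[-0.0085, 0, 0.002], 0]
    - [[-0.0112, 0, 0.0028], 0]
    - [[-0.014, 0, 0.0037], 0]

```text
clock: 25.32
tool_pos: [0.5881, 0.1862, 0.2351]
orientation: [-180.0, -0.3, -0.2]
force: [6.9, -0.3, 0.1]
opening: 0.013
gripper_force: 30.0
```

send_rows:
  deltas:
    - [[-0.0027, 0, 0.001], 0]
    - [[-0.0054, 0, 0.0022], 0]
    - [[-0.008, 0, 0.0034], 0]
    - [[-0.0106, 0, 0.0047], 0]
    - [[-0.0125, 0, 0.0057], 0]

```text
clock: 25.73
tool_pos: [0.5783, 0.1863, 0.2313]
orientation: [-179.9, -0.4, -0.2]
force: [6.9, -1.9, 5.5]
opening: 0.0128
gripper_force: 30.0
```

```bash
python3 rec.py 4 end; python3 st.py st8
```

```text
end 25.88 pos [0.5781 0.1863 0.2312] phi -27.2 R 0.0666 F [ 6.4254 -1.2271  5.0828] M [-0.9793 -2.5873 -0.031 ] Tf 0.535 T -1.75 open 0.0128 29.997463300824165
[(325, 230), (325, 231), (325, 232), (325, 233), (325, 234), (325, 235), (326, 236)]
[(np.float64(0.5026600388095341), 134), (np.float64(0.6115622959991286), 136), (np.float64(0.6986334108403464), 132), (np.float64(0.7935303027913354), 138), (np.float64(0.9440949393292705), 130)]
25.9333
```

send_rows:
  deltas:
    - [[-0.001, 0, 0.0005], 0]
    - [[-0.002, 0, 0.001], 0]
    - [[-0.002, 0, 0.001], 0]
    - [[-0.002, 0, 0.001], 0]
    - [[-0.002, 0, 0.001], 0]

```text
clock: 26.35
tool_pos: [0.5768, 0.1863, 0.2305]
orientation: [-179.9, -0.4, -0.2]
force: [5.9, -1.7, 5.3]
opening: 0.0131
gripper_force: 30.0
```

send_rows:
  deltas:
    - [[0, 0, 0], 0]
    - [[0, 0, 0], 0]
    - [[0, 0, 0], 0]
    - [[0, 0, 0], 0]
    - [[0, 0, 0], 0]

```text
clock: 26.77
tool_pos: [0.5768, 0.1863, 0.2306]
orientation: [-179.9, -0.4, -0.2]
force: [6.4, -1.8, 5.6]
opening: 0.0125
gripper_force: 30.0
```

```bash
python3 rec.py 4 end; python3 st.py st9; python3 -c "
from h import *
print(ctrl.close_job())"
```

```text
end 26.92 pos [0.5768 0.1863 0.2305] phi -28.5 R 0.0666 F [ 6.2548 -1.6345  5.4223] M [-1.0736 -2.7497 -0.0233] Tf 0.538 T -1.917 open 0.0125 29.997521191835403
[(325, 230), (325, 231), (325, 232), (325, 233), (325, 234), (325, 235)]
[(np.float64(0.5268420824223006), 134), (np.float64(0.5898662223889316), 136), (np.float64(0.7126093021091012), 138), (np.float64(0.836449966069815), 132), (np.float64(1.0292300755653336), 140)]
26.9667
the job is handed in; nothing more can be done
None
```

I handed the job in at 27 s with the gripper holding the hand wheel still and the red stripe at about 134°, where I judge the heavy side to be straight down: midway between the two rest positions gave about 135°, and pushing the wheel both ways gave about 132° (±3°).

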